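# Load the drilling slide under the hold-down spring of a spring-bed jig

### The arm

A 7-joint arm with a two-finger parallel gripper is mounted at the origin on the work surface; the furniture and walls round the work are solid. World frame = base frame: x ahead of the robot, y to its left, z up, the work surface at z = 0. Lengths are in m, angles in rad, forces in N, time in s.
With the tool pointing down it reaches from about 0.4 to 0.85 m from the base axis. Payload 10.4 kg.
Tool frame: the origin (TCP) lies at the centre of the arm's flange, where the gripper is bolted on; the fingertips stand 173 mm ahead of it and the grasp point (between the pads) lies 155 mm ahead of it; z points along the fingers, y is the line along which they close (so a half turn about z gives the same grasp; the last joint's range is limited). The gripper opens to 85 mm and grips with 20 to 120 N. Pads are 22 mm wide; open, the fingers measure 114 mm over their backs; the gripper's body (76 mm by 85 mm) begins 54 mm behind the grasp point. The pads swing forward as they close: fully open they stand 13 mm farther back than shut.
Start: joints at [-1.168, 0.332, -0.065, 1.46, 0.022, 1.35, -0.088], TCP at [0.258, 0.569, 0.405] pointing down, gripper open.
Joint ranges: [-2.6, 2.6], [-0.5, 2.12], [-1.47, 1.34], [0.16, 2.42], [-1.27, 4.41], [0.06, 2.06], [-2.6, 2.6]. Speed limits (rad/s): [2.22, 2.22, 2.79, 2.79, 3.14, 3.14, 3.14].

### API

Orientations are given as a unit quaternion [x, y, z, w].
In Python, from workcell import manip, viewer, finder gives the robot as it stands.
- The arm moves only by the tool arm_command, never from a script. Its argument "plan" is a list of rows, each an object with "dp": the shift along the tool's x, y, z in mm, a list of three; "spin": the turn about the tool's z in rad. A call has 1 to 5 rows; each row shifts and turns the commanded pose from where the row before left it, along the tool's axes as they then stand; what a row does not reach is not made up. A row lasts 1/10 s, in which the tool goes at most 50 mm and 8.59 degrees, less where a joint would pass 70% of its speed; a pose out of reach is approached as far as the arm can. A call is refused whole if a number of a shift passes 50 or a number of a turn 0.15, either way. A call with a gripper value outside its range is refused whole. "grip" is the closure, from -1 (fully open) to 1 (shut), set as the call begins (left out, the last holds). The fingers move at their own pace and stop on an object; "newtons" is the grip in N (left out, the last holds). Time passes only in rows, so rows that do not move let the fingers close. It gives the time, the measured TCP pose, the force, the opening and the grip force at its end, in the units of the state.
- manip.get_obs(): the state, without advancing time (a new reading comes with each control period).
- viewer.camera(name): name is "scene" or "side" or "wrist"; returns the picture (384x512x3 uint8, blue, green, red); there is no depth.
- viewer.camera_params(name): a dict with "vertical_fov" (degrees; the focal length in pixels is half the picture's height over the tangent of half this angle, whatever the lens; pixels are square), "cx", "cy" (the principal point, pixels), "k1" (the pictures are not rectified: a ray, as slopes to the right and down, at radius r is drawn at 1 + k1 r^2 times it, then the intrinsics apply), "R" (3x3) and "t" (3): a world point X has camera coordinates R X + t; the wrist camera has in their place "T_tool_cam" (4x4, takes a point from camera to tool coordinates, whose origin is the TCP and whose axes are the flange's). Camera axes: x right, y down, z forward; pixel columns grow to the right and rows downward; lengths in m; the calibration is good to about 2 mm. A picture is of the moment at which its call begins: read the wrist's pose just before it. camera_params takes no time and is no camera call.
- manip.hand_in(): hands the job in; it is judged then, once.
Trained networks look in the newest picture that a camera, given by its name, has taken for a name from the list of things; names that differ only in an ending like _2 or _b are one class to them, and where a whole thing is asked for, a point or a joint stands for the part that bears it (a point fixed in the world has none). Each returns a list of dicts, best first, with "score" (0 to 1); they miss things now and then, are a little off and sometimes report something else, mostly with a low value. They report only what shows in the picture. A call takes as long as a camera call.
- finder.find_in(camera, thing): "position" ([x, y, z] in m, in world coordinates, good to about 4 mm: the middle of the surface that is visible of it).
The state is a dict: "clock": time; "joint_pos": joint angles; "joint_velocities": joint speeds; "tau": joint torques, N m; "position": TCP position; "ee_rot": TCP orientation; "ft_force": force on the tool from outside, world axes, zero at the start; "torque": the same for the moment, N m; "grip_width": opening from 0.0 (shut) to 1.0 (fully open); "grasp_force": force on a finger pad.
Only numpy, scipy, OpenCV 4.12 (cv2) and the standard library are available. Lean on these libraries where they do the work, as an engineer would, in place of code of your own. Each camera call takes 0.05 s, during which the arm holds its last target. There are 200 camera calls.

### The job

Load the drilling jig: with your fingertips, press the blue slide down hard onto its sprung bed and, keeping it pressed, push it along the channel so that its nose passes under the grey bridge and the brass leaf spring until it is fully home against the end stop; then let go and move clear. Only press and push: do not lift the slide out of its channel, and leave the other things on the bench where they are.

Things in the scene. Friction and masses are not known exactly. Their poses are not given: they have to be found in the camera images.
- jig: Fixed jig on the bench, plywood base 250 x 118 x 8 mm. Origin at the centre of its underside; +x is the way the slide is pushed (at the start within about 0.45 rad of world +y), z up. Two aluminium rails along x, tops 30 mm above the bench, inner faces 79 mm apart at y = +-39.5 mm, form the channel; the sprung steel bed is its floor.
- bridge (a point): Centre of the underside of the grey bridge across the channel, at jig x = 53 mm, 36 mm above the bench. The bridge is 30 mm long (jig x = 38 to 68 mm), 104 mm wide, its top 48 mm above the bench. A brass leaf spring 44 mm wide hangs from its far edge, trailing on and down to about jig x = 109 mm, its tip about 28 mm above the bench at rest.
- stop (a point): Top middle of the face of the aluminium end stop that the slide's nose meets, at jig x = 108 mm, 34 mm above the bench.
- slide: Loose blue plate 130 x 76 x 16 mm, 0.17 to 0.35 kg, on the bed in the channel, 1.5 mm play each side. Origin under its centre, +x to its nose as the jig's. At the start origin at jig x = -57 to -37 mm, 24 mm above the bench (top at 40 mm): too high for the bridge, so unless pressed down its nose butts against it. Fully home its origin is at jig x = 43 mm.
- press_pad (a point): Centre of the black rubber pad (40 x 60 mm) on top of the slide behind the orange ledge, at slide x = -40 mm, y = 0, on the top face (16 mm above the slide's underside); the place for the fingertips. From it to the ledge's rear face is 20 mm, to the slide's rear end 25 mm.
- ledge (a point): Middle of the upright rear face of the orange ledge across the slide's top, at slide x = -20 mm, 4 mm above the top face. The ledge is 56 mm wide, 8 mm high and slopes down in front to about slide x = -6 mm; a fingertip behind it can push the slide forwards.
- bed (a joint): How far the steel bed under the slide is pressed down, m: 0 at rest (up), 0.009 on its rigid limit. Spring: about 5 N less the slide's weight to start moving, 0.8 N more per mm, 12 N fully down. At least 4 mm is needed for the slide to pass under the bridge. Released, it rises until the loaded slide bears on the bridge from below (about 0.004).
- leaf (a joint): Angle by which the brass leaf spring is lifted, rad: 0 at rest, about 0.1 with the pressed slide below it, about 0.2 with the loaded slide sprung up under it. Only a few newtons.
- beeswax: Bystander: orange-brown lump of beeswax 30 x 50 x 20 mm close beside the jig. Origin under its centre.
- rivet_tin: Bystander: small round tan tin, 43 mm diameter, 21 mm high, beside the jig. Origin under its centre.
- glue_bottle: Bystander: white glue bottle with grey nozzle, 126 mm high. Origin under its centre.
- thread_spool: Bystander: wooden spool of red thread, 38 mm diameter, 50 mm high. Origin under its centre.
- brass_weight: Bystander: brass weight, 24 mm diameter, 35 mm high. Origin under its centre.
- bead_jar: Bystander: glass jar with grey lid, 44 mm diameter, 61 mm high. Origin under its centre.

How it is judged:
By the outcome, as a careful person would: the job done as asked, in the order asked, and still so for the second after the job is handed in, with the robot touching nothing.
It also fails if it takes over 35 s, if anything falls off the work surface, if the arm or the gripper's body presses on something with over 40 N, if the wrist force passes 120 N, or if a joint passes its speed limit or range.

## Working session

There is one attempt and no reset: what is moved stays moved. The work goes in short steps, Python scripts to look and compute and a tool call to move; the robot and the scene stay as the last step left them, time stands still between calls to the robot, and variables do not carry over. Pictures are saved under pics/ and viewed, at most 10 in all, crops included, and the job is handed in when it is done.

Besides the shell and the picture viewer there is one more tool, called after ">>>" as a command line: name --argument value ..., lists and objects as JSON in quotes. arm_command: Moves the arm, as the interface text tells. Its arguments: {"type":"object","properties":{"plan":{"type":"array","items":{"type":"object","properties":{"dp":{"type":"array","items":{"type":"number"}},"spin":{"type":"number"}}}},"grip":{"type":"number"},"newtons":{"type":"number"}},"required":["plan"]}

```bash
mkdir -p pics; cat > h.py <<'E'
import numpy as np,cv2
from workcell import manip,viewer,finder
from scipy.spatial.transform import Rotation as Ro
def pose():
    o=manip.get_obs(); return o,Ro.from_quat(o['ee_rot']).as_matrix(),np.array(o['position'])
E
python3 - <<'E'
from h import *
o,R,p=pose();print(o['clock'],p,R.round(3).tolist(),o['grip_width'])
for c in ['scene','side','wrist']:
    im=viewer.camera(c);cv2.imwrite(f'pics/{c}0.png',im)
    if c!='side':
        pass
    for t in ['press_pad','ledge','bridge','stop','slide','jig']:
        r=finder.find_in(c,t)
        print(c,t,[(np.round(x['position'],4).tolist(),round(x['score'],2)) for x in r[:2]])
a=cv2.imread('pics/scene0.png');b=cv2.imread('pics/wrist0.png')
cv2.imwrite('pics/both0.png',cv2.resize(np.vstack([a,b]),None,fx=.78,fy=.78))
E
```

```text
0.0 [0.2581063  0.56908894 0.40391237] [[-0.911, 0.413, -0.001], [0.413, 0.911, -0.001], [-0.0, -0.001, -1.0]] 0.9961015256740839
scene press_pad [([0.4576, -0.138, 0.0388], 0.71)]
scene ledge [([0.4521, -0.141, 0.0416], 0.61)]
scene bridge [([0.4746, -0.0416, 0.0247], 0.69), ([0.5089, -0.0282, 0.0356], 0.6)]
scene stop [([0.4785, -0.0402, 0.0249], 0.8)]
scene slide [([0.4554, -0.1403, 0.0412], 0.85)]
scene jig [([0.4647, 0.1362, 0.061], 0.63), ([0.475, -0.0399, 0.0263], 0.62)]
side press_pad [([0.4512, -0.1786, 0.0397], 0.79)]
side ledge [([0.4537, -0.1778, 0.04], 0.63)]
side bridge [([0.4781, -0.1797, 0.0275], 0.66)]
side stop [([0.477, -0.1792, 0.0229], 0.56)]
side slide [([0.4541, -0.1767, 0.0451], 0.66)]
side jig [([0.4793, -0.179, 0.0272], 0.79)]
wrist press_pad []
wrist ledge []
wrist bridge []
wrist stop []
wrist slide []
wrist jig []
```

View pics/scene0.png

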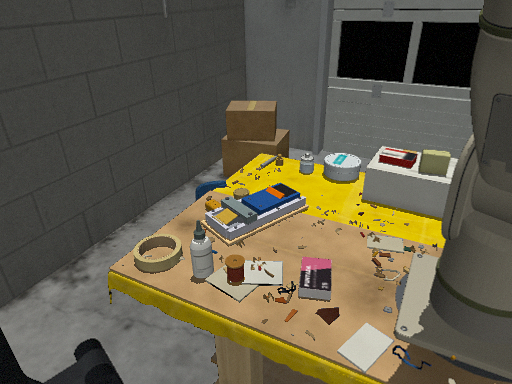

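View pics/side0.png

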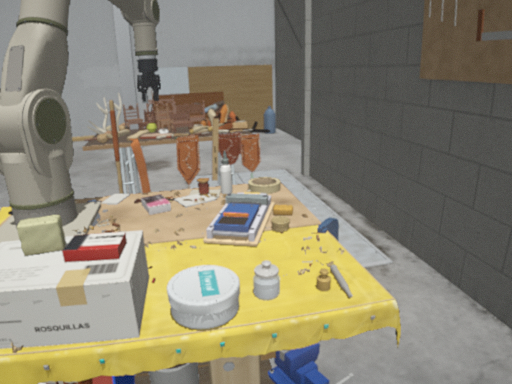

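```bash
python3 - <<'E'
import cv2,numpy as np
a=cv2.imread('pics/scene0.png')[170:245,195:315];b=cv2.imread('pics/side0.png')[180:255,195:315]
cv2.imwrite('pics/crop0.png',np.hstack([cv2.resize(x,(400,250),interpolation=cv2.INTER_CUBIC) if 0 else cv2.resize(x,(399,249),interpolation=cv2.INTER_CUBIC) for x in (a,b)]))
E
```

```text
(no output)
```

View pics/crop0.png

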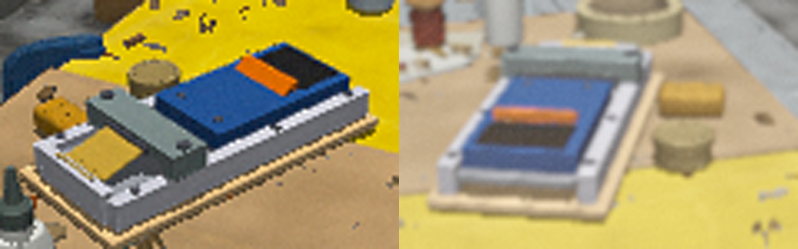

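```bash
cat >> h.py <<'E'
def ray(c,uv,Tw=None):
    P=viewer.camera_params(c);f=192/np.tan(np.radians(P['vertical_fov'])/2)
    K=np.array([[f,0,P['cx']],[0,f,P['cy']],[0,0,1]])
    d=cv2.undistortPoints(np.array([[uv]],float),np.eye(3),np.zeros(4))[0,0] if 0 else (np.array(uv)-[P['cx'],P['cy']])/f
    s=d.copy()
    for _ in range(20): s=d/(1+P['k1']*(s@s))
    v=np.array([*s,1.])
    if c=='wrist':
        R,p=Tw;T=np.array(P['T_tool_cam']);return R@T[:3,3]+p,R@T[:3,:3]@v
    R=np.array(P['R']);return -R.T@np.array(P['t']),R.T@v
def plane(r,z): o,d=r;return o+d*(z-o[2])/d[2]
def tri(rs):
    A=np.zeros((3,3));b=np.zeros(3)
    for o,d in rs:
        d=d/np.linalg.norm(d);M=np.eye(3)-np.outer(d,d);A+=M;b+=M@o
    return np.linalg.solve(A,b)
E
python3 - <<'E'
from h import *
print(manip.get_obs()['clock'])
for n,a,b,z in [('pad',(285.8,190.2),(233.8,220),.04),('bridge',(239.2,209.4),(247.9,197.4),.048),('ledge',(275.3,192.9),(235.6,215.2),.044)]:
    r=[ray('scene',a),ray('side',b)];print(n,tri(r).round(4),[plane(x,z).round(4) for x in r])
E
```

```text
1.05
pad [ 0.4414 -0.1933  0.0411] [array([ 0.4357, -0.1911,  0.04  ]), array([ 0.4473, -0.1842,  0.04  ])]
bridge [ 0.5007 -0.0588  0.0415] [array([ 0.4896, -0.0464,  0.048 ]), array([ 0.5021, -0.0695,  0.048 ])]
ledge [ 0.4538 -0.1642  0.042 ] [array([ 0.4508, -0.16  ,  0.044 ]), array([ 0.4543, -0.1677,  0.044 ])]
```

>>> arm_command --plan '[{"dp": [-46,-6,0],"spin": 0.08},{"dp": [-46,-6,0],"spin": 0.08},{"dp": [-46,-6,0],"spin": 0.08},{"dp": [-46,-6,0],"spin": 0.08},{"dp": [-46,-6,0],"spin": 0.08}]' --grip 1 --newtons 60

```text
clock: 1.55
position: [0.4334, 0.4166, 0.4047]
ee_rot: [0.403, 0.915, 0.0, 0.0]
ft_force: [1.1, 0.6, 0.1]
grip_width: 0.145
grasp_force: 0.0
```

>>> arm_command --plan '[{"dp": [-46,-6,0],"spin": 0.08},{"dp": [-46,-6,0],"spin": 0.08},{"dp": [-46,-6,0],"spin": 0.08},{"dp": [-46,-6,0],"spin": 0.08},{"dp": [-46,-6,0],"spin": 0.08}]'

```text
clock: 2.05
position: [0.534, 0.2092, 0.4048]
ee_rot: [0.577, 0.817, 0.0, 0.0]
ft_force: [0.5, 0.8, 1.0]
grip_width: -0.001
grasp_force: 0.0
```

>>> arm_command --plan '[{"dp": [-44,-6,0],"spin": 0.08},{"dp": [-44,-6,0],"spin": 0.08},{"dp": [-44,-6,0],"spin": 0.08},{"dp": [-44,-6,0],"spin": 0.08},{"dp": [-44,-6,0],"spin": 0.08}]'

```text
clock: 2.55
position: [0.5442, -0.0112, 0.4048]
ee_rot: [0.727, 0.686, 0.0, 0.0]
ft_force: [1.2, 0.0, -0.1]
grip_width: -0.002
grasp_force: 0.0
```

```bash
python3 - <<'E'
from h import *
o,R,p=pose();print(o['clock'],p,R.round(3).tolist(),o['grip_width'])
print(np.round(viewer.camera_params('wrist')['T_tool_cam'],3))
E
```

```text
2.55 [ 0.54418942 -0.01116872  0.40484553] [[0.058, 0.998, 0.001], [0.998, -0.058, 0.0], [0.0, 0.001, -1.0]] -0.002309567065843976
[[ 0.001 -0.958 -0.287  0.073]
 [ 1.     0.001  0.    -0.001]
 [ 0.    -0.287  0.958  0.031]
 [ 0.     0.     0.     1.   ]]
```

>>> arm_command --plan '[{"dp": [-42,-13,15],"spin": 0.09},{"dp": [-42,-13,15],"spin": 0.09},{"dp": [-42,-13,15],"spin": 0.09},{"dp": [-42,-13,15],"spin": 0.09},{"dp": [0,0,0],"spin": 0}]'

```text
clock: 3.05
position: [0.4583, -0.1686, 0.3433]
ee_rot: [0.841, 0.542, -0.001, -0.001]
ft_force: [1.0, 0.2, 0.6]
grip_width: -0.004
grasp_force: 0.0
```

```bash
python3 - <<'E'
from h import *
o,R,p=pose();print(o['clock'],p,R.round(3).tolist(),o['ft_force'])
im=viewer.camera('wrist');cv2.imwrite('pics/w1.png',im)
np.savez('w1.npz',R=R,p=p)
for t in ['press_pad','ledge','bridge','stop','jig']:
    r=finder.find_in('wrist',t)
    print(t,[(np.round(x['position'],4).tolist(),round(x['score'],2)) for x in r[:2]])
E
```

```text
3.05 [ 0.45825423 -0.16860636  0.3432756 ] [[0.413, 0.911, -0.003], [0.911, -0.413, 0.0], [-0.001, -0.003, -1.0]] [0.95792932 0.24937794 0.63146787]
press_pad [([0.4621, -0.1452, 0.0441], 0.58)]
ledge [([0.4658, -0.1444, 0.0416], 0.55)]
bridge [([0.4945, -0.0682, 0.0284], 0.81), ([0.4625, -0.1475, 0.034], 0.3)]
stop [([0.4977, -0.0744, 0.0288], 0.75)]
jig [([0.4981, -0.0695, 0.032], 0.81), ([0.5561, -0.1667, 0.0217], 0.44)]
```

View pics/w1.png

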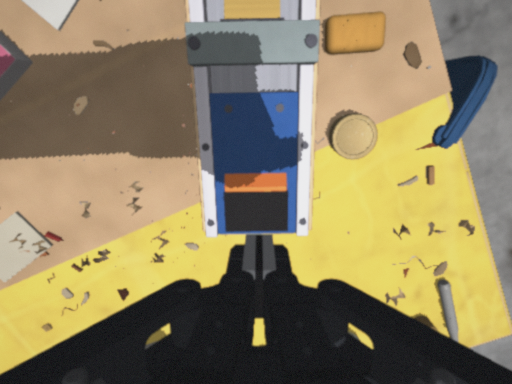

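```bash
python3 - <<'E'
from h import *
d=np.load('w1.npz');T=(d['R'],d['p']);g=lambda uv,z:plane(ray('wrist',uv,T),z)
L,Rr=g((194,41),.048),g((311,40),.048)
q=[g(x,.04) for x in [(224,191),(287,191),(226,233),(288,232)]]
B1,B2=g((188,66),.048),g((318,66),.048)
n=g((255,92),.04)
for k,v in dict(bolts=(L+Rr)/2,rear=(B1+B2)/2,pad=sum(q)/4,ledge=(q[0]+q[1])/2,nose=n).items(): print(k,v.round(4), (T[0].T@(v-T[1])*1e3).round(1))
c=np.linalg.norm;print('wid',c(q[0]-q[1]),c(q[0]-q[2]),c(B1-B2))
for a in (Rr-L,q[1]-q[0],q[3]-q[2],B2-B1): print(np.arctan2(*(T[0].T@a)[:2]).round(3))
v=(L+Rr)/2-sum(q)/4;print('axis',np.arctan2(*(T[0].T@v)[1::-1]).round(3),c(v))
E
```

```text
bolts [ 0.5014 -0.0582  0.048 ] [118.7  -5.6 295.2]
rear [ 0.4942 -0.0749  0.048 ] [100.5  -5.3 295.2]
pad [ 0.4439 -0.1914  0.04  ] [-26.3  -2.9 303.3]
ledge [ 0.4519 -0.1721  0.04  ] [ -5.5  -3.6 303.3]
nose [ 0.4875 -0.093   0.04  ] [ 81.3  -3.8 303.2]
wid 0.05831412820321809 0.04221335302527279 0.1035508514613506
0.008
0.002
0.02
0.001
axis -0.018 0.14531400861620833
```

>>> arm_command --plan '[{"dp": [-12,-1.5,20],"spin": -0.018},{"dp": [-12,-1.5,35],"spin": 0},{"dp": [0,0,35],"spin": 0},{"dp": [0,0,25],"spin": 0},{"dp": [0,0,0],"spin": 0}]'

```text
clock: 3.85
position: [0.4491, -0.1833, 0.2271]
ee_rot: [0.832, 0.555, -0.002, -0.002]
ft_force: [-0.0, 0.1, 0.4]
grip_width: 0.002
grasp_force: 0.0
```

```bash
python3 - <<'E'
from h import *
o,R,p=pose();print(o['clock'],p,R.round(3).tolist(),o['ft_force'])
im=viewer.camera('wrist');cv2.imwrite('pics/w2.png',im)
np.savez('w2.npz',R=R,p=p)
E
```

```text
3.85 [ 0.44910839 -0.18334787  0.22708603] [[0.385, 0.923, -0.005], [0.923, -0.385, 0.0], [-0.002, -0.005, -1.0]] [-0.01999895  0.05402206  0.38622446]
```

View pics/w2.png

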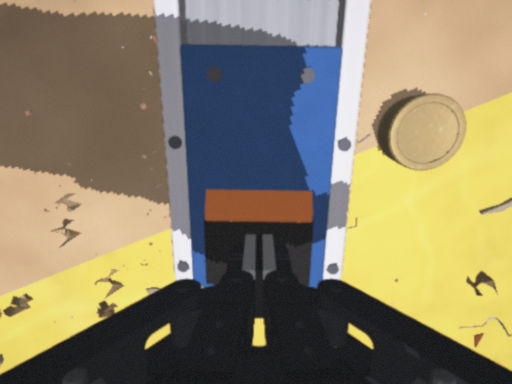

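```bash
python3 - <<'E'
from h import *
o,R,p=pose();print(p)
d=np.load('w2.npz');T=(d['R'],d['p']);g=lambda uv,z:(T[0].T@(plane(ray('wrist',uv,T),z)-T[1])*1e3).round(1)
print('ledge',g((205,222),.04),g((312,222),.04),'nose',g((182,45),.04),g((341,46),.04))
print('rails out',g((155,0),.03),g((370,0),.03),g((175,282),.03),g((342,282),.03))
print('tip front',g((244,235),p[2]-.173),g((275,235),p[2]-.173),g((244,235),p[2]-.165))
E
```

```text
[ 0.44983273 -0.18384201  0.22903282]
ledge [ 10.4 -30.  187.2] [ 10.6  28.5 186.9] nose [ 98.2 -36.1 187.1] [ 97.8  37.2 186.7]
rails out [118.8 -49.5 197.1] [118.7  51.5 196.6] [-33.5 -52.3 197.4] [-33.   50.7 196.9]
tip front [ 10.   -7.9 171.1] [ 10.    7.5 171. ] [ 13.6  -7.5 163.1]
```

>>> arm_command --plan '[{"dp": [-7,-0.5,0],"spin": 0.01},{"dp": [0,0,5],"spin": 0},{"dp": [0,0,5],"spin": 0},{"dp": [0,0,3],"spin": 0},{"dp": [0,0,0],"spin": 0}]'

```text
clock: 4.4
position: [0.4465, -0.1906, 0.2164]
ee_rot: [0.835, 0.55, -0.0, -0.0]
ft_force: [0.7, -0.4, 0.4]
grip_width: -0.001
grasp_force: 0.0
```

>>> arm_command --plan '[{"dp": [0,0,2],"spin": 0},{"dp": [0,0,2],"spin": 0},{"dp": [0,0,0],"spin": 0}]'

```text
clock: 4.7
position: [0.4467, -0.1908, 0.2126]
ee_rot: [0.835, 0.55, 0.0, 0.0]
ft_force: [0.0, 0.0, 1.0]
grip_width: -0.001
grasp_force: 0.5
```

Contact expected now; press on.

>>> arm_command --plan '[{"dp": [0,0,2],"spin": 0},{"dp": [0,0,2],"spin": 0},{"dp": [0,0,0],"spin": 0}]'

```text
clock: 5.0
position: [0.4467, -0.1908, 0.2086]
ee_rot: [0.835, 0.55, 0.0, 0.0]
ft_force: [0.2, 1.0, 4.3]
grip_width: -0.003
grasp_force: 2.1
```

>>> arm_command --plan '[{"dp": [0,0,2],"spin": 0},{"dp": [0,0,2],"spin": 0},{"dp": [0,0,0],"spin": 0}]'

```text
clock: 5.3
position: [0.4467, -0.1908, 0.2048]
ee_rot: [0.835, 0.55, 0.0, 0.0]
ft_force: [-1.3, 1.1, 6.5]
grip_width: -0.001
grasp_force: 3.6
```

>>> arm_command --plan '[{"dp": [0,0,2],"spin": 0},{"dp": [0,0,1],"spin": 0},{"dp": [0,0,0],"spin": 0}]'

```text
clock: 5.6
position: [0.4469, -0.1913, 0.2039]
ee_rot: [0.836, 0.549, 0.001, -0.001]
ft_force: [-13.8, 5.5, 40.8]
grip_width: 0.002
grasp_force: 20.7
```

>>> arm_command --plan '[{"dp": [0,0,1],"spin": 0},{"dp": [0,0,0],"spin": 0},{"dp": [0,0,0],"spin": 0}]'

```text
clock: 5.9
position: [0.447, -0.1914, 0.2037]
ee_rot: [0.836, 0.549, 0.001, -0.001]
ft_force: [-17.8, 8.0, 54.5]
grip_width: 0.002
grasp_force: 27.6
```

>>> arm_command --plan '[{"dp": [0,0,-1.5],"spin": 0},{"dp": [3,0,0],"spin": 0},{"dp": [3,0,0],"spin": 0},{"dp": [3,0,0],"spin": 0}]'

```text
clock: 6.3
position: [0.4494, -0.187, 0.2041]
ee_rot: [0.837, 0.548, -0.001, 0.002]
ft_force: [-13.9, -17.0, 27.8]
grip_width: -0.002
grasp_force: 14.0
```

>>> arm_command --plan '[{"dp": [4,0,0],"spin": 0},{"dp": [4,0,0],"spin": 0},{"dp": [4,0,0],"spin": 0}]'

```text
clock: 6.6
position: [0.4548, -0.1758, 0.2042]
ee_rot: [0.837, 0.548, -0.0, 0.003]
ft_force: [-8.2, -15.0, 24.5]
grip_width: -0.001
grasp_force: 12.4
```

```bash
python3 - <<'E'
from h import *
o,R,p=pose();print(o['clock'],p,R.round(3).tolist(),o['ft_force'],R.T@o['ft_force'])
im=viewer.camera('wrist');cv2.imwrite('pics/w3.png',im)
np.savez('w3.npz',R=R,p=p)
E
```

```text
6.6 [ 0.45476494 -0.17577289  0.20421243] [[0.4, 0.917, 0.003], [0.917, -0.4, -0.005], [-0.003, 0.004, -1.0]] [ -8.22382863 -15.01297256  24.46008636] [-17.13389806  -1.42651851 -24.4071938 ]
```

View pics/w3.png

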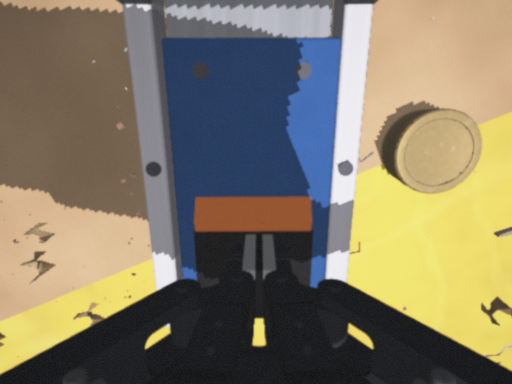

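>>> arm_command --plan '[{"dp": [4,0,0],"spin": 0},{"dp": [4,0,0],"spin": 0},{"dp": [4,0,0],"spin": 0}]'

```text
clock: 6.95
position: [0.4595, -0.1651, 0.2042]
ee_rot: [0.837, 0.548, -0.0, 0.003]
ft_force: [-9.5, -17.4, 27.0]
grip_width: -0.004
grasp_force: 13.4
```

>>> arm_command --plan '[{"dp": [4,0,0],"spin": 0},{"dp": [4,0,0],"spin": 0},{"dp": [4,0,0],"spin": 0}]'

```text
clock: 7.25
position: [0.4642, -0.1543, 0.2043]
ee_rot: [0.837, 0.548, -0.001, 0.003]
ft_force: [-11.3, -18.9, 27.5]
grip_width: 0.0
grasp_force: 19.5
```

>>> arm_command --plan '[{"dp": [4,0,0],"spin": 0},{"dp": [4,0,0],"spin": 0},{"dp": [4,0,0],"spin": 0}]'

```text
clock: 7.55
position: [0.469, -0.1434, 0.2043]
ee_rot: [0.837, 0.548, -0.001, 0.003]
ft_force: [-11.3, -18.7, 28.6]
grip_width: -0.003
grasp_force: 20.1
```

>>> arm_command --plan '[{"dp": [4,0,0],"spin": 0},{"dp": [4,0,0],"spin": 0},{"dp": [4,0,0],"spin": 0}]'

```text
clock: 7.85
position: [0.4737, -0.1325, 0.2043]
ee_rot: [0.837, 0.548, -0.001, 0.003]
ft_force: [-12.1, -19.9, 29.9]
grip_width: 0.0
grasp_force: 20.6
```

>>> arm_command --plan '[{"dp": [4,0,0],"spin": 0},{"dp": [4,0,0],"spin": 0},{"dp": [4,0,0],"spin": 0}]'

```text
clock: 8.15
position: [0.4784, -0.1216, 0.2043]
ee_rot: [0.837, 0.548, -0.001, 0.003]
ft_force: [-11.9, -19.7, 30.8]
grip_width: -0.006
grasp_force: 21.1
```

>>> arm_command --plan '[{"dp": [4,0,0],"spin": 0},{"dp": [4,0,0],"spin": 0},{"dp": [4,0,0],"spin": 0}]'

```text
clock: 8.45
position: [0.4832, -0.1107, 0.2043]
ee_rot: [0.837, 0.547, -0.001, 0.003]
ft_force: [-12.3, -21.3, 31.0]
grip_width: -0.008
grasp_force: 21.5
```

>>> arm_command --plan '[{"dp": [2,0,0],"spin": 0},{"dp": [2,0,0],"spin": 0},{"dp": [0,0,0],"spin": 0}]'

```text
clock: 8.75
position: [0.4848, -0.1068, 0.2043]
ee_rot: [0.837, 0.548, -0.001, 0.003]
ft_force: [-11.3, -18.8, 32.2]
grip_width: 0.001
grasp_force: 21.1
```

>>> arm_command --plan '[{"dp": [2,0,0],"spin": 0},{"dp": [2,0,0],"spin": 0},{"dp": [0,0,0],"spin": 0}]'

```text
clock: 9.05
position: [0.4862, -0.1038, 0.2043]
ee_rot: [0.837, 0.547, -0.001, 0.003]
ft_force: [-12.7, -22.7, 32.2]
grip_width: -0.003
grasp_force: 22.0
```

>>> arm_command --plan '[{"dp": [2,0,0],"spin": 0},{"dp": [1,0,0],"spin": 0},{"dp": [0,0,0],"spin": 0}]'

```text
clock: 9.35
position: [0.4873, -0.1014, 0.2042]
ee_rot: [0.837, 0.547, -0.001, 0.003]
ft_force: [-13.8, -23.7, 33.6]
grip_width: -0.003
grasp_force: 22.5
```

```bash
python3 - <<'E'
from h import *
o,R,p=pose();print(o['clock'],p,o['ft_force'],R.T@o['ft_force'])
im=viewer.camera('wrist');im2=viewer.camera('scene')
cv2.imwrite('pics/w4.png',np.hstack([im[:,:400],cv2.resize(im2[170:266,195:295],(400,384),interpolation=cv2.INTER_CUBIC)]))
E
```

```text
9.35 [ 0.4872511  -0.10139192  0.20423753] [-13.79005505 -23.69802888  33.60833134] [-27.42312951  -3.01491683 -33.46885673]
```

View pics/w4.png

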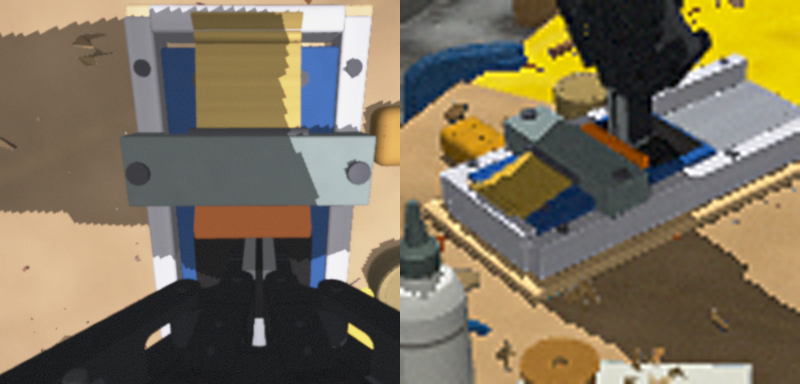

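The nose edge is at v≈46 in the wrist view. The stop face is near v≈35, so a few mm remain.

>>> arm_command --plan '[{"dp": [2,0,0],"spin": 0},{"dp": [1,0,0],"spin": 0},{"dp": [0,0,0],"spin": 0}]'

```text
clock: 9.75
position: [0.4884, -0.0988, 0.2042]
ee_rot: [0.837, 0.547, -0.002, 0.003]
ft_force: [-14.3, -24.1, 33.7]
grip_width: 0.002
grasp_force: 22.8
```

>>> arm_command --plan '[{"dp": [2,0,0],"spin": 0},{"dp": [1,0,0],"spin": 0},{"dp": [0,0,0],"spin": 0}]'

```text
clock: 10.05
position: [0.4892, -0.0971, 0.2042]
ee_rot: [0.837, 0.547, -0.002, 0.003]
ft_force: [-17.7, -29.3, 35.7]
grip_width: 0.002
grasp_force: 24.4
```

>>> arm_command --plan '[{"dp": [1.5,0,0],"spin": 0},{"dp": [0,0,0],"spin": 0}]'

```text
clock: 10.25
position: [0.4893, -0.0969, 0.2042]
ee_rot: [0.838, 0.546, -0.003, 0.003]
ft_force: [-19.3, -32.5, 37.4]
grip_width: -0.0
grasp_force: 26.0
```

>>> arm_command --plan '[{"dp": [1.5,0,0],"spin": 0},{"dp": [0,0,0],"spin": 0}]'

```text
clock: 10.45
position: [0.4895, -0.0966, 0.2042]
ee_rot: [0.838, 0.546, -0.004, 0.004]
ft_force: [-21.9, -37.0, 40.4]
grip_width: 0.003
grasp_force: 27.6
```

```bash
python3 - <<'E'
from h import *
o,R,p=pose();np.savez('w5.npz',R=R,p=p)
im=viewer.camera('wrist')
cv2.imwrite('pics/w5.png',cv2.resize(im[0:150,100:400],(800,400),interpolation=cv2.INTER_CUBIC))
E
```

```text
(no output)
```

View pics/w5.png

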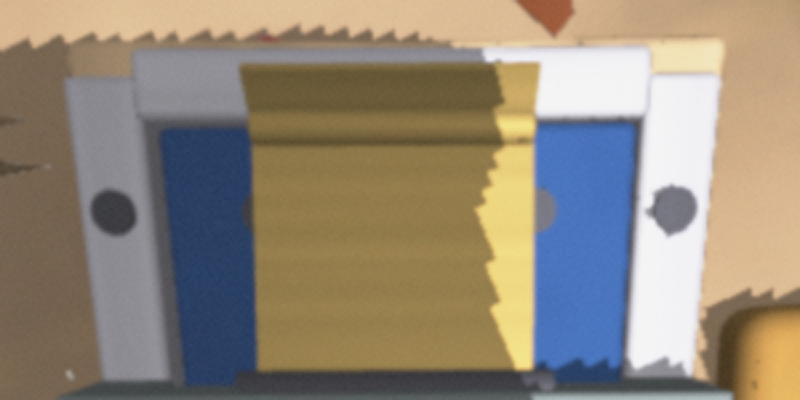

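>>> arm_command --plan '[{"dp": [0,0,-2],"spin": 0},{"dp": [-1,0,-2],"spin": 0},{"dp": [-1,0,-4],"spin": 0},{"dp": [-2,0,-10],"spin": 0},{"dp": [-4,0,-15],"spin": 0}]'

```text
clock: 11.0
position: [0.4873, -0.0952, 0.2345]
ee_rot: [0.836, 0.549, -0.001, -0.0]
ft_force: [0.7, 0.9, -0.1]
grip_width: 0.0
grasp_force: 0.0
```

>>> arm_command --plan '[{"dp": [-10,0,-40],"spin": 0},{"dp": [-20,0,-40],"spin": 0},{"dp": [-20,0,-40],"spin": 0},{"dp": [0,0,0],"spin": 0},{"dp": [0,0,0],"spin": 0}]'

```text
clock: 11.5
position: [0.4683, -0.1405, 0.3555]
ee_rot: [0.836, 0.549, 0.001, 0.0]
ft_force: [0.0, 0.5, -1.1]
grip_width: 0.001
grasp_force: 0.0
```

```bash
python3 - <<'E'
from h import *
o,R,p=pose();print(o['clock'],p,o['ft_force']);T=(R,p);np.savez('w6.npz',R=R,p=p)
im=viewer.camera('wrist');cv2.imwrite('pics/w6full.png',im)
cv2.imwrite('pics/w6.png',cv2.resize(im[0:240,100:400],(750,600),interpolation=cv2.INTER_CUBIC))
E
```

```text
11.5 [ 0.46830015 -0.14053723  0.35553228] [ 0.02553617  0.51124744 -1.07351134]
```

View pics/w6.png

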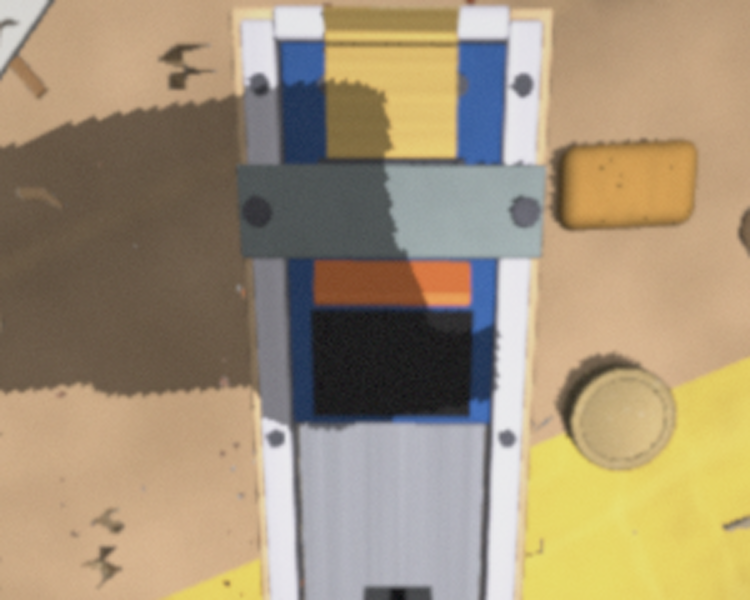

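```bash
python3 - <<'E'
from h import *
d=np.load('w6.npz');T=(d['R'],d['p']);g=lambda u,v,z:(T[0].T@(plane(ray('wrist',(100+u*.4,v*.4),T),z)-T[1])*1e3)
b=(g(257,211,.048)+g(525,211,.048))/2
pad=sum(g(u,v,.036) for u,v in [(313,309),(471,309),(313,415),(471,415)])/4
print('pad behind bridge',(b-pad).round(1),'expect 50'); print('rear',(b-g(393,423,.036)).round(1),'expect 75')
o=manip.hand_in();print(o)
E
```

```text
pad behind bridge [ 52.9  -0.2 -11.9] expect 50
rear [ 75.8  -0.6 -11.9] expect 75
the job is handed in; nothing more can be done
None
```

I pressed the slide down, pushed it under the bridge and leaf spring to the end stop, released it, moved the arm clear and handed in. The last picture shows its nose against the stop, and its position measured within 1–3 mm of the fully-home figures, which is about the limit of the camera calibration.

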